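Vent the vacuum line with the two-stage key

TASK

On the vacuum control box, press the wide mushroom-headed vent key down to its first click and hold it there for about a second and a half to let the air bleed in, then press it fully home for a moment and let it spring all the way back up. Do not press the slim button or turn the knob on the same box.

Things in the scene. Friction and masses are not known exactly. Their poses are not given: they have to be found in the camera images.
- console: The vacuum control box, blue with a cream deck, about 200 x 330 mm, fixed. Origin at the centre of its underside on the bench, x away from the robot, z up. Deck 70 mm above the bench. On its near side three controls stand in a row, about 100 mm apart: the wide vent key, a slim button and a knob, in any order. Two face-up gauges lie behind the row.
- vent_top (a point): Centre of the flat top of the vent key; moves with it. A black mushroom head, 48 mm across, 15 mm thick, on a thin stem in a steel collar 44 mm across and 20 mm high. When up, its top is 138 mm above the bench. Pressed straight down, 30 mm in all: 15 mm to the first click, 15 mm more to the bottom. z is up.
- vent_cap (a joint): First stage of the vent key, in m: 0 up, 0.015 at the first click. A light spring: 2 N to start, 4 N at the click. It springs back when released.
- vent_stem (a joint): Second stage of the vent key, in m: 0 until the first stage is used up, 0.015 fully home. A stiff spring, felt as a stop at the first click: 11 N to start, 16 N fully home. It springs back when released.
- slim_button (a joint): The slim button, in m: 0 up, 0.010 pressed. A black plastic post 20 mm across in the same kind of steel collar, its top 120 mm above the bench. Not to be pressed.
- bleed_knob_end (a point): Outer end of the grip bar of the black bar knob (44 mm across, on a wider steel flange, lower than the vent key), 20 mm from the knob's axis. It can point any way at the start. Not to be turned.

How it is judged:
By the outcome, as a careful person would: the job done as asked, in the order asked, and still so for the second after the job is handed in, with the robot touching nothing.
It also fails if it takes over 38 s, if anything falls off the work surface, if the arm or the gripper's body presses on something with over 40 N, if the wrist force passes 120 N, or if a joint passes its speed limit or range.

ROBOT

A 6-joint arm with a two-finger parallel gripper is mounted at the origin on the work surface. World frame = base frame: x ahead of the robot, y to its left, z up, the work surface at z = 0. Lengths are in m, angles in rad, forces in N, time in s.
With the tool pointing down it reaches from about 0.3 to 0.875 m from the base axis. Payload 4.2 kg.
Tool frame: the origin (TCP) lies midway between the tips of the shut fingers; the grasp point (between the pads) lies 19 mm behind it; z points along the fingers, y is the direction in which the jaws open and shut (so a half turn about z gives the same grasp; the last joint's range is limited). The gripper opens to 85 mm and grips with 20 to 120 N. Pads are 22 mm wide; open, the fingers measure 114 mm over their backs; the gripper's body (76 mm by 85 mm) begins 54 mm behind the grasp point. The pads swing forward as they close: fully open they stand 13 mm farther back than shut.
Start: joints at [-1.24, 0.32, 1.565, -0, 1.257, -0.02], TCP at [0.198, -0.54, 0.231] pointing down, gripper open.
Joint ranges: [-3.11, 3.11], [-0.84, 2.01], [0.21, 2.61], [-1.34, 4.49], [0.05, 2.63], [-2.56, 2.56]. Speed limits (rad/s): [2.57, 2.57, 3.14, 3.14, 3.14, 3.14].

INTERFACE

Orientations are given as [roll, pitch, yaw] about the fixed x, y, z axes, in that order (R = Rz(yaw) Ry(pitch) Rx(roll)).
In Python, from workcell import bot, solver, snapshot, camera_params, workorder, spot_in, trace, place_of gives the robot as it stands. Calls block until the motion is done:
- bot.move_pose(position, orientation): joint-space move of the TCP to a pose.
- bot.servo_line(position, orientation=None, speed=0.15, until_force=None): straight line of the TCP; orientation=None keeps the orientation; speed is the mean speed in m/s. With until_force (N) it stops when the force on the tool has changed by that much, and returns True; else False.
- bot.goto_joints(angles): joint-space move.
- bot.ungrasp() and bot.clamp(squeeze=None): open the fingers fully, or close them until they stop; squeeze is the grip in N (None keeps the last).
- bot.dwell(seconds).
- solver.solve_ik(position, orientation): joint angles nearest the present ones, or None.
- bot.observe(): the state.
- snapshot(name): name is "scene" or "top" or "wrist"; returns the picture (420x560x3 uint8, blue, green, red); there is no depth.
- camera_params(name): a dict with "intrinsics" (3x3 intrinsics, pixels), "view" (4x4, takes a point from world to camera coordinates). Camera axes: x right, y down, z forward; pixel columns grow to the right and rows downward; lengths in m; the calibration is good to about 2 mm. A picture is of the moment at which its call begins: read the wrist's pose just before it. camera_params takes no time and is no camera call; for the wrist camera it gives the pose at the moment of the call.
A pose or a line that the arm cannot do raises bot.MotionError and nothing moves.
- workorder.sign_off(): hands the job in, once; it reports no verdict.
Trained networks look in the newest picture that a camera, given by its name, has taken for a name from the list of things; names that differ only in an ending like _2 or _b are one class to them, and where a whole thing is asked for, a point or a joint stands for the part that bears it (a point fixed in the world has none). Each returns a list of dicts, best first, with "p" (0 to 1); they miss things now and then, are a little off and sometimes report something else, mostly with a low value. They report only what shows in the picture. A call takes as long as a camera call.
- spot_in(query, camera): "extent" ([centre column, centre row, width, height] in pixels, round what is visible of it).
- trace(query, camera): "region" (420x560 bool, what is visible of it) and "extent" ([centre column, centre row, width, height] in pixels, round what is visible of it).
- place_of(query, camera): "centre" ([column, row] in pixels: a listed point, or the origin of a listed thing).
The state is a dict: "t": time; "qpos": joint angles; "dq": joint speeds; "effort": joint torques, N m; "ee_pos": TCP position; "orientation": TCP orientation; "wrist_force": force on the tool from outside, world axes, zero at the start; "torque": the same for the moment, N m; "width": finger opening in m.
Only numpy, scipy, OpenCV 4.12 (cv2) and the standard library are available. Lean on these libraries where they do the work, as an engineer would, in place of code of your own. Each camera call takes 0.05 s, during which the arm holds its last target. There are 200 camera calls.

## Working session

There is one attempt and no reset: what is moved stays moved. The work goes in short steps, each a Python script; the robot and the scene stay as the last script left them, time stands still between calls to the robot, and variables do not carry over. Pictures are saved under pics/ and viewed, about 8 in all and at most 12, crops included, and the job is handed in when it is done.

```bash
mkdir -p pics; cat > h.py <<'E'
import numpy as np, cv2
from workcell import *
def ray(cam,px,z,P=None):
    P=P or camera_params(cam); K=np.array(P["intrinsics"]);V=np.array(P["view"])
    R,t=V[:3,:3],V[:3,3]; c=-R.T@t
    d=R.T@np.linalg.solve(K,[px[0],px[1],1]); return c+d*(z-c[2])/d[2]
E
python3 - <<'E'
from h import *
for cam in ("top","scene"):
    im=snapshot(cam); cv2.imwrite(f"pics/{cam}1.png",im)
    for q,z in (("vent_top",.138),("bleed_knob_end",.1),("console",0)):
        for r in place_of(q,cam)[:2]: print(cam,q,r["p"],r["centre"],ray(cam,r["centre"],z).round(4))
    for q,z in (("vent_top",.138),("slim_button",.12),("bleed_knob_end",.1)):
        for r in spot_in(q,cam)[:2]: print(cam,q,r["p"],np.round(r["extent"],1),ray(cam,r["extent"][:2],z).round(4))
print(bot.observe())
E
```

```text
top vent_top 0.79 [363.7, 211.6] [ 0.5492 -0.033   0.138 ]
top bleed_knob_end 0.59 [304.0, 192.2] [0.578  0.0531 0.1   ]
top console 0.82 [356.8, 209.7] [ 0.5828 -0.0439  0.    ]
top vent_top 0.83 [363.4 213.7  34.   33.7] [ 0.5462 -0.0328  0.138 ]
top slim_button 0.54 [432.2 234.8  14.9  15.5] [ 0.5302 -0.1367  0.12  ]
top bleed_knob_end 0.55 [292.6 200.3  31.5  29.5] [0.5634 0.0691 0.1   ]
scene vent_top 0.94 [210.2, 206.9] [ 0.5366 -0.0328  0.138 ]
scene bleed_knob_end 0.97 [264.7, 236.6] [0.5765 0.0534 0.1   ]
scene console 0.72 [210.8, 281.0] [ 0.5774 -0.0449  0.    ]
scene vent_top 0.97 [210.4 216.8  33.9  24.5] [ 0.5618 -0.032   0.138 ]
scene slim_button 0.52 [148.7 223.8  18.8  19. ] [ 0.5482 -0.1336  0.12  ]
scene bleed_knob_end 0.88 [273.3 237.2  25.6  30.1] [0.5794 0.0675 0.1   ]
scene bleed_knob_end 0.65 [210.2 217.   30.   29. ] [ 0.5176 -0.037   0.1   ]
{'t': 0.7, 'qpos': array([-1.24001555e+00,  3.19538165e-01,  1.56449694e+00,  3.33680382e-05,
        1.25738723e+00, -2.00362478e-02]), 'dq': array([ 1.04136552e-03, -4.27492862e-05,  2.95273026e-05,  2.15285150e-06,
       -4.22398482e-04, -7.15743897e-04]), 'effort': array([-1.59561871e-03, -4.15294039e+01, -2.34380990e+01,  7.41747067e-05,
        7.45602620e-05, -1.00471588e-06]), 'ee_pos': array([ 0.19760277, -0.539995  ,  0.23137468]), 'orientation': array([ 3.14142174e+00, -2.83257418e-05,  3.50806744e-01]), 'wrist_force': array([ 0.49596622,  0.05141591, -0.70943797]), 'torque': array([ 0.00192463,  0.03227527, -0.01999683]), 'width': 0.08522490447952463}
```

View pics/top1.png

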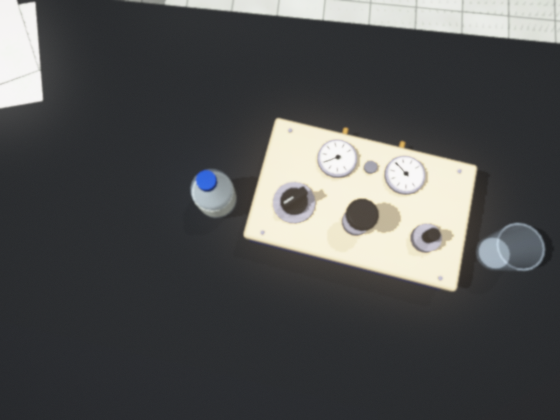

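View pics/scene1.png

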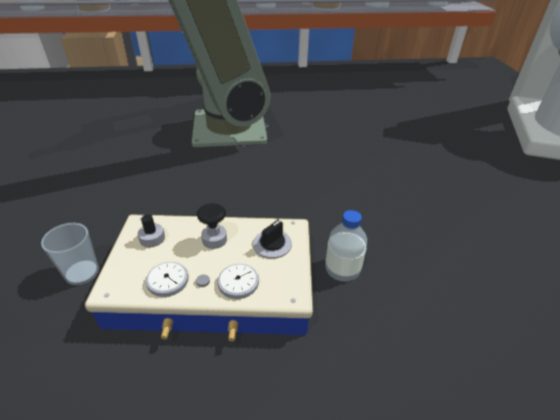

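The vent key is the middle control, at top px (363,213), with its flat top at about (0.547, -0.033). The slim button (432,235) is on the right and the knob (294,201) on the left, both about 100 mm away. I'll shut the fingers, move above the key and check with the wrist camera.

```bash
python3 - <<'E'
from h import *
bot.clamp(20)
bot.move_pose([0.546,-0.033,0.215],[np.pi,0,0])
P=camera_params("wrist"); im=snapshot("wrist"); cv2.imwrite("pics/w1.png",im)
for f in (place_of,spot_in):
    for r in f("vent_top","wrist")[:2]:
        c=r.get("centre",r.get("extent")); print(r["p"],c,ray("wrist",c[:2],.138,P).round(4))
im=snapshot("top"); cv2.imwrite("pics/top2.png",im)
o=bot.observe(); print(o["t"],o["ee_pos"],o["wrist_force"],o["width"])
E
```

```text
0.59 [268.5, 223.4] [ 0.5461 -0.0325  0.138 ]
0.57 [267.0, 218.3, 59.6, 56.5] [ 0.5501 -0.0314  0.138 ]
3.8667 [ 0.54599473 -0.03360781  0.21501283] [-0.48487643 -0.55877299  0.71823554] -5.000553705477909e-05
```

View pics/w1.png

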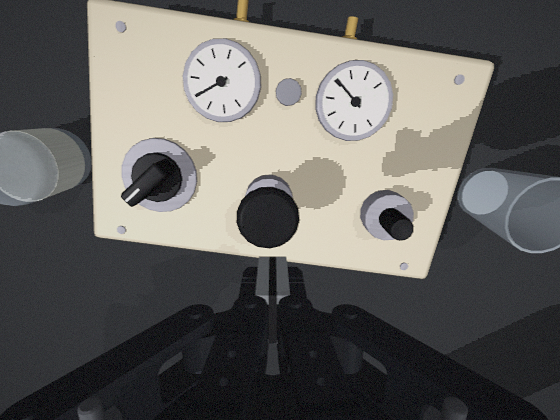

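The wrist view shows the head's disc centred at about px (268,216), which gives (0.550, -0.032) and agrees with the first fix. The shut fingers are well clear of the knob (157,175) and the slim button (400,230). Next is a guarded press to the first click.

```bash
python3 - <<'E'
from h import *
def s(n,r=None):
    o=bot.observe(); print(n,r,round(o["t"],2),o["ee_pos"].round(4),o["wrist_force"].round(2))
bot.servo_line([0.549,-0.032,0.145],speed=0.06); s("above")
r=bot.servo_line([0.549,-0.032,0.116],speed=0.015,until_force=7); s("click",r)
E
```

```text
above None 5.18 [ 0.5493 -0.032   0.1454] [-0.07 -0.48 -0.09]
click True 6.55 [ 0.5491 -0.032   0.1231] [-1.39 -0.84  4.54]
```

```bash
python3 - <<'E'
from h import *
def s(n,r=None):
    o=bot.observe(); print(n,r,round(o["t"],2),o["ee_pos"].round(4),o["wrist_force"].round(2))
bot.dwell(0.05); s("settled")
r=bot.servo_line([0.549,-0.032,0.1215],speed=0.01,until_force=3); s("seat",r)
bot.dwell(0.05); s("after")
E
```

```text
settled None 6.6 [ 0.5492 -0.032   0.1231] [-1.42  0.56  5.84]
seat True 6.81 [ 0.5493 -0.032   0.123 ] [-2.79 -0.18  8.52]
after None 6.86 [ 0.5492 -0.032   0.123 ] [-1.83  0.12  7.8 ]
```

The force is 7.8 N at z = 0.123, between 4 and 11 N, so the key is seated at the first click. It's been held since about t = 6.55. I'll finish the hold, then press home and release.

```bash
python3 - <<'E'
from h import *
def s(n,r=None):
    o=bot.observe(); print(n,r,round(o["t"],2),o["ee_pos"].round(4),o["wrist_force"].round(2))
bot.dwell(1.2); s("held")
r=bot.servo_line([0.549,-0.032,0.104],speed=0.03,until_force=15); s("home",r)
bot.dwell(0.1); s("home+")
E
```

```text
held None 8.06 [ 0.5492 -0.032   0.123 ] [-0.89 -0.21  7.97]
home True 8.62 [ 0.5494 -0.0321  0.1088] [-4.18  1.23 14.49]
home+ None 8.72 [ 0.5494 -0.0321  0.1092] [-4.56 -0.83 15.17]
```

That's about 1 mm short of fully home, so I'll push on to the hard stop.

```bash
python3 - <<'E'
from h import *
def s(n,r=None):
    o=bot.observe(); print(n,r,round(o["t"],2),o["ee_pos"].round(4),o["wrist_force"].round(2))
r=bot.servo_line([0.549,-0.032,0.104],speed=0.015,until_force=10); s("home",r)
bot.dwell(0.3); s("home+")
E
```

```text
home True 8.97 [ 0.5494 -0.0321  0.1088] [-5.03  0.44 14.58]
home+ None 9.27 [ 0.5494 -0.0321  0.1094] [-5.28 -0.09 15.78]
```

```bash
python3 - <<'E'
from h import *
def s(n,r=None):
    o=bot.observe(); print(n,r,round(o["t"],2),o["ee_pos"].round(4),o["wrist_force"].round(2))
for z in (.1080,.1072,.1064,.1056):
    r=bot.servo_line([0.549,-0.032,z],speed=0.01,until_force=20); s(z,r); bot.dwell(.1); s("  +")
    if bot.observe()["wrist_force"][2]>21: break
E
```

```text
0.108 False 9.52 [ 0.5493 -0.0321  0.1099] [-4.96  0.64 14.95]
  + None 9.62 [ 0.5493 -0.0321  0.11  ] [-4.66  0.05 13.99]
0.1072 False 9.87 [ 0.5494 -0.032   0.1092] [-2.74  0.64 15.4 ]
  + None 9.97 [ 0.5494 -0.0321  0.1092] [-4.13 -0.08 14.6 ]
0.1064 False 10.22 [ 0.5493 -0.032   0.1084] [-2.92 -0.09 15.15]
  + None 10.32 [ 0.5494 -0.0321  0.1084] [-3.73  0.51 14.78]
0.1056 False 10.57 [ 0.5494 -0.032   0.1079] [-4.03  0.36 16.67]
  + None 10.67 [ 0.5494 -0.032   0.1078] [-4.58  1.19 16.37]
```

```bash
python3 - <<'E'
from h import *
def s(n,r=None):
    o=bot.observe(); print(n,r,round(o["t"],2),o["ee_pos"].round(4),o["wrist_force"].round(2))
for z in (.1048,.1040):
    r=bot.servo_line([0.549,-0.032,z],speed=0.01,until_force=15); s(z,r); bot.dwell(.1); s("  +")
    if bot.observe()["wrist_force"][2]>21: break
bot.dwell(.2)
bot.servo_line([0.549,-0.032,0.145],speed=0.05); s("up")
bot.servo_line([0.549,-0.032,0.215],speed=0.1); s("clear")
P=camera_params("wrist"); cv2.imwrite("pics/w2.png",snapshot("wrist"))
for r in spot_in("vent_top","wrist")[:2]: print(r)
cv2.imwrite("pics/scene2.png",snapshot("scene"))
for r in place_of("vent_top","scene")[:1]+spot_in("vent_top","scene")[:1]: print(r)
E
python3 -c "
import cv2,numpy as np
a,b,c=[cv2.imread(f'pics/{n}.png') for n in ('w2','scene1','scene2')]
cv2.imwrite('pics/cmp.png',np.vstack([cv2.resize(a[:300],(560,300)),np.hstack([b[180:330,60:340],c[180:330,60:340]])]))"
```

```text
0.1048 False 10.92 [ 0.5495 -0.0321  0.1078] [-4.79  0.39 21.1 ]
  + None 11.02 [ 0.5495 -0.0321  0.1078] [-5.58  0.28 20.69]
0.104 False 11.27 [ 0.5496 -0.0321  0.1077] [-5.85  0.37 24.78]
  + None 11.37 [ 0.5496 -0.0321  0.1077] [-6.58  0.45 24.83]
up None 12.53 [ 0.5487 -0.032   0.1443] [-0.71  0.57  1.55]
clear None 13.38 [ 0.5485 -0.0319  0.2143] [-0.05  0.08 -0.12]
{'extent': [270.5, 220.6, 61.8, 59.9], 'p': 0.88}
{'centre': [210.8, 210.5], 'p': 0.79}
{'extent': [209.2, 215.7, 30.8, 23.6], 'p': 0.9}
```

View pics/cmp.png

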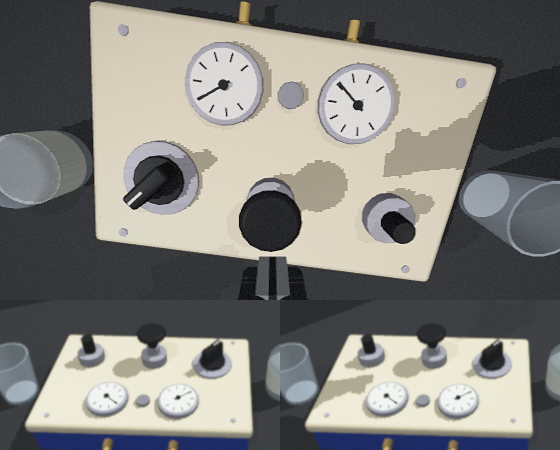

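The force rose to 25 N with z stuck at 0.1077, so the key reached its hard stop. The pictures show the head fully up again at its starting height (scene px (209,216), before (210,217)). The knob and slim button look unchanged, and the arm is clear, so I'm handing in.

```bash
python3 - <<'E'
from h import *
workorder.sign_off(); print(bot.observe()["t"])
E
```

```text
the job is handed in; nothing more can be done
the job is handed in; nothing more can be done
```

I pressed the vent key to its first click, held it, pressed it fully home and let it spring back. I handed the job in shortly after 13.4 s, within the 38 s limit.

- **First click:** with the fingers shut, the key sat at z ≈ 0.123 m under about 8 N. It was held there from about t = 6.55 to 8.1 s, roughly 1.5 s.
- **Fully home:** the first two force-guarded tries stopped early, at about 15 N and about 1 mm short. I kept going down in small steps without releasing. The force then rose to 25 N with z stuck at 0.1077 m, which is the hard stop. Because of those steps, the whole second-stage press lasted about 2.8 s, with about 0.7 s of that on the stop.
- **Release:** afterwards the wrist force was near zero, and the key's head was back at its original height in the scene and wrist pictures. The slim button and knob look the same as before, and the arm was about 75 mm above the key, touching nothing.

No check failed at the end; the two early stops were the only readings that disagreed with a full press.

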